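# Set the lamp attenuator to its third click

### The job

On top of the grey filter changer, push the tall round attenuator lever back with a fingertip until it is fully home, at the end of the housing where the light tube sticks out. Then push it out again click by click, feeling and counting, and leave it seated in the third click from home; never let it run on past the third click, even briefly. Only push the lever from its side: do not pinch it or take it between the fingers, and leave the short flat iris lever and all other things where they are.

Things in the scene. Friction and masses are not known exactly. Their poses are not given: they have to be found in the camera images.
- changer: Filter changer: fixed grey housing 140 (x) x 220 (y) x 75 (z) mm, flat dark cover on top, turned by its yaw. Origin: centre of its underside, z up. A light tube (36 mm across, axis 40 mm up) sticks out 64 mm from its -y end: that is the home end of the attenuator lever. Two slots run along the housing's y on the cover: the attenuator's at x = +30 mm, the iris lever's at x = -35 mm. A white bar across the attenuator's slot line lies at y = -62 mm.
- attenuator (a joint): Position in m of the attenuator lever along the housing's +y. 0 is home (a stop just behind it at -1.5 mm), where the lever stands at housing y = -35 mm; a ball catch clicks every 14 mm: clicks 1 to 5 at 0.014, 0.028, 0.042, 0.056, 0.070 (far stop just behind). It starts at or near click 1 or 2. Leaving a seat takes about 4 to 6 N at once, the resistance fades towards half-way (7 mm on), and from there the lever snaps on by itself into the next seat and stays there.
- attenuator_top (a point): Centre of the top face of the attenuator lever's post: an upright plain aluminium round post, 16 mm across (12 mm across in its lowest 10 mm), its top 36 mm above the cover (111 mm above the table). Axes as the housing's. Along its line the cover is free, 25 mm to either side, for 50 mm beyond both ends of its 70 mm travel. The post slides only along the housing's y and cannot be lifted.
- iris (a joint): Position in m of the iris lever along the housing's +y, 0 to 0.060, smooth, no clicks. To be left alone (within 4 mm).
- iris_top (a point): Centre of the top of the iris lever: a flat aluminium tab 22 (x) x 6 (y) mm, 18 mm above the cover, in the slot at housing x = -35 mm. It stands at housing y = -30 mm plus its joint value. To be left alone.
- filter_ring: Loose dark filter ring, 29 mm across, 8 mm high, lying on the changer's cover near its +y end. Origin: centre of its underside. Leave alone.
- jar: Loose clear jar with a white lid, 68 mm across, 95 mm high, beyond the changer's +y end. Origin: centre of its underside. Leave alone.
- slide_box: Loose grey slide box 35 x 85 x 28 mm on the table by the changer's -x side. Origin: centre of its underside. Leave alone.
- survey_meter: Loose beige hand meter 90 x 190 x 35 mm at the left. Origin: centre of its underside. Leave alone.
- probe: Loose round metal probe 64 mm across, 34 mm high, with a dark blue handle 130 mm long to its -x, lying on a 4 mm copper plate at the right. Origin: centre of the round head's underside. Leave alone.
- dish: Loose clear dish 76 mm across, 16 mm high, at the left. Origin: centre of its underside. Leave alone.
- blower: Loose grey dust blower, 52 mm across, 90 mm high, at the right. Origin: centre of its underside. Leave alone.

How it is judged:
By the outcome, as a careful person would: the job done as asked, in the order asked, and still so for the second after the job is handed in, with the robot touching nothing.
It also fails if it takes over 64 s, if anything falls off the work surface, if the arm or the gripper's body presses on something with over 40 N, if the wrist force passes 120 N, or if a joint passes its speed limit or range.

### The arm

A 7-joint arm with a two-finger parallel gripper is mounted at the origin on the work surface. World frame = base frame: x ahead of the robot, y to its left, z up, the work surface at z = 0. Lengths are in m, angles in rad, forces in N, time in s.
With the tool pointing down it reaches from about 0.4 to 0.9 m from the base axis. Payload 5.5 kg.
Tool frame: the origin (TCP) lies midway between the tips of the shut fingers; the grasp point (between the pads) lies 19 mm behind it; z points along the fingers, y is the line along which they close (so a half turn about z gives the same grasp; the last joint's range is limited). The gripper opens to 85 mm and grips with 20 to 120 N. Pads are 22 mm wide; open, the fingers measure 114 mm over their backs; the gripper's body (76 mm by 85 mm) begins 54 mm behind the grasp point. The pads swing forward as they close: fully open they stand 13 mm farther back than shut.
Start: joints at [-0.926, 0.501, -0.427, 1.55, 0.221, 1.138, -0.21], TCP at [0.242, 0.603, 0.231] pointing down, gripper open.
Joint ranges: [-2.88, 2.88], [-0.31, 2.03], [-1.54, 1.56], [0.2, 2.42], [-1.41, 4.55], [0.19, 2.02], [-2.57, 2.57]. Speed limits (rad/s): [2.57, 2.57, 3.14, 3.14, 3.14, 3.14, 3.14].

### API

Orientations are given as a rotation vector (axis times angle).
In Python, from workcell import monitor, get_image, r, regions_of, spot_point gives the robot as it stands. The module is installed in compiled form; this text tells all that it offers.
- The arm moves only by the tool drive_tool, never from a script. Its arguments are lists of equal length, an entry for each row: "dp": the shift along the tool's x, y, z as a fraction of full scale, a list of three; "turn": the turn, a rotation vector about the tool's x, y, z as a fraction of full scale, a list of three; "hand": the closure, from -1 (fully open) to 1 (shut), so that 0 is half open. A call has exactly 5 rows; each row is the pose to reach, as a shift and turn from the pose commanded when the call began, along the tool's axes at that moment, turning the shorter way round; what a row does not reach only later rows make up. Full scale, the value 1, is 0.12 m for a shift and pi rad for a turn. A row lasts 1/8 s, in which the tool goes at most 62.5 mm and 10.7 degrees, less where a joint would pass 70% of its speed; a pose out of reach is approached as far as the arm can. A call with a number of a shift or a turn outside -1 to 1 is refused whole. A call with a gripper value outside its range is refused whole. The fingers move at their own pace and stop on an object; "grip_force" is the grip in N (left out, the last holds). Time passes only in rows, so rows that repeat a pose let the fingers close, or fill a call up. It gives the time, the measured TCP pose, the force, the opening and the grip force at its end, in the units of the state.
- monitor.get_obs(): the state, without advancing time (a new reading comes with each control period).
- get_image(name): name is "side" or "top"; returns a dict with "frame" (400x640x3 uint8, blue, green, red), "fx", "fy", "cx", "cy" (pixels), "rvec" (rotation vector, rad) and "tvec" (3), from world to camera coordinates, as OpenCV has them. Camera axes: x right, y down, z forward; pixel columns grow to the right and rows downward; lengths in m; the calibration is good to about 2 mm. A picture is of the moment at which its call begins. There is no depth.
- r.finish_job(): hands the job in; it is judged then, once.
Trained networks look in the newest picture that a camera, given by its name, has taken for a name from the list of things; names that differ only in an ending like _2 or _b are one class to them, and where a whole thing is asked for, a point or a joint stands for the part that bears it (a point fixed in the world has none). Each returns a list of dicts, best first, with "score" (0 to 1); they miss things now and then, are a little off and sometimes report something else, mostly with a low value. They report only what shows in the picture. A call takes as long as a camera call.
- regions_of(camera, query): "region" (400x640 bool, what is visible of it) and "point" ([column, row] in pixels, amid what is visible of it).
- spot_point(camera, query): "point" ([column, row] in pixels: a listed point, or the origin of a listed thing).
The state is a dict: "t": time; "joints": joint angles; "joint_velocities": joint speeds; "joint_torque": joint torques, N m; "eef_pos": TCP position; "ee_rot": TCP orientation; "contact_force": force on the tool from outside, world axes, zero at the start; "moment": the same for the moment, N m; "width": finger opening in m; "finger_force": force on a finger pad.
Only numpy, scipy, OpenCV 4.12 (cv2) and the standard library are available. Lean on these libraries where they do the work, as an engineer would, in place of code of your own. Each camera call takes 0.05 s, during which the arm holds its last target. There are 200 camera calls.

## Working session

There is one attempt and no reset: what is moved stays moved. The work goes in short steps, Python scripts to look and compute and a tool call to move; the robot and the scene stay as the last step left them, time stands still between calls to the robot, and variables do not carry over. Pictures are saved under pics/ and viewed, at most 10 in all, crops included, and the job is handed in when it is done.

Besides the shell and the picture viewer there is one more tool, called after ">>>" as name(argument=value, ...), one argument or row to a line, values as JSON. drive_tool: Moves the arm, as the interface text tells. Its arguments: {"type":"object","properties":{"dp":{"type":"array","items":{"type":"array","items":{"type":"number"}}},"turn":{"type":"array","items":{"type":"array","items":{"type":"number"}}},"hand":{"type":"array","items":{"type":"number"}},"grip_force":{"type":"number"}},"required":["dp","turn","hand"]}

```bash
mkdir -p pics
cat > h.py <<'E'
import numpy as np, cv2
from workcell import monitor, get_image, r, regions_of, spot_point
def cam(n):
    d=get_image(n); K=np.array([[d['fx'],0,d['cx']],[0,d['fy'],d['cy']],[0,0,1.]]); R=cv2.Rodrigues(np.array(d['rvec'],float))[0]; t=np.array(d['tvec'],float).reshape(3); return d['frame'],K,R,t
def ray(c,p):
    _,K,R,t=c; v=R.T@np.linalg.solve(K,[p[0],p[1],1]); return -R.T@t, v/np.linalg.norm(v)
def atz(c,p,z):
    o,v=ray(c,p); return o+v*(z-o[2])/v[2]
def tri(c1,p1,c2,p2):
    o1,v1=ray(c1,p1);o2,v2=ray(c2,p2); s=np.linalg.lstsq(np.c_[v1,-v2],o2-o1,rcond=None)[0]
    a=o1+v1*s[0];b=o2+v2*s[1]; return (a+b)/2,np.linalg.norm(a-b)
def proj(c,P):
    _,K,R,t=c; q=K@(R@np.array(P)+t); return q[:2]/q[2]
E
python3 - <<'E'
from h import *
np.set_printoptions(precision=4,suppress=True)
C={n:cam(n) for n in('side','top')}
for n in C: cv2.imwrite(f'pics/{n}0.png',C[n][0]); print(n,-C[n][2].T@C[n][3])
for q in['attenuator_top','iris_top','changer','filter_ring','jar','slide_box']:
    P={}
    for n in C:
        l=spot_point(n,q)
        for e in l[:2]: print(q,n,np.array(e['point']),round(e['score'],2))
        if l:P[n]=l[0]['point']
    if len(P)==2: print('  ',*tri(C['side'],P['side'],C['top'],P['top']))
o=monitor.get_obs();print(o)
E
```

```text
side [ 0.4565 -0.954   1.1533]
top [ 0.2341 -0.0021  1.4623]
attenuator_top side [351.8 222.7] 0.4
attenuator_top top [353.8 170.9] 0.63
   [ 0.5463 -0.1068  0.1108] 0.01007931232110454
iris_top side [322.6 218.7] 0.42
changer side [336.3 241.6] 0.59
changer top [345.  184.9] 0.88
   [ 0.5151 -0.0841  0.0028] 0.001480671362051836
filter_ring side [324.4 196.6] 0.58
filter_ring top [320.1 188.8] 0.49
   [0.484  0.0026 0.0941] 0.00396049800791877
jar side [347.4 197.1] 0.56
jar top [296.9 175.7] 0.84
   [ 0.5524  0.0848 -0.0012] 0.0021658371944561485
slide_box side [290.1 245.4] 0.97
slide_box side [339.  239.9] 0.31
slide_box top [350.5 220.2] 0.55
   [ 0.3889 -0.1007  0.0098] 0.004016158418665948
{'t': 0.7, 'joints': array([-0.9258,  0.5009, -0.427 ,  1.5504,  0.2208,  1.1383, -0.2103]), 'joint_velocities': array([ 0.0001,  0.0002,  0.0004, -0.0001,  0.    , -0.0014,  0.0008]), 'joint_torque': array([ -0.0008, -56.9195,  -5.8087, -28.1277,   0.0128,   0.0015,
         0.    ]), 'eef_pos': array([0.2422, 0.6032, 0.2313]), 'ee_rot': array([-0.5961, -3.0845, -0.0001]), 'contact_force': array([-0.3387, -0.3238, -0.6112]), 'moment': array([ 0.0051, -0.0687, -0.0054]), 'finger_force': 0.0, 'width': 0.08521610153753581}
```

Run:
```python
import cv2
s=cv2.imread('pics/side0.png')[170:290,250:420];t=cv2.imread('pics/top0.png')[120:250,270:440]
cv2.imwrite('pics/crops.png',cv2.hconcat([cv2.resize(s,(400,300),interpolation=2),cv2.resize(t,(400,300),interpolation=2)]))
cv2.imwrite('pics/s_big.png',cv2.resize(s,(800,565),interpolation=2));cv2.imwrite('pics/t_big.png',cv2.resize(t,(785,600),interpolation=2))
```

```text
(no output)
```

View pics/s_big.png

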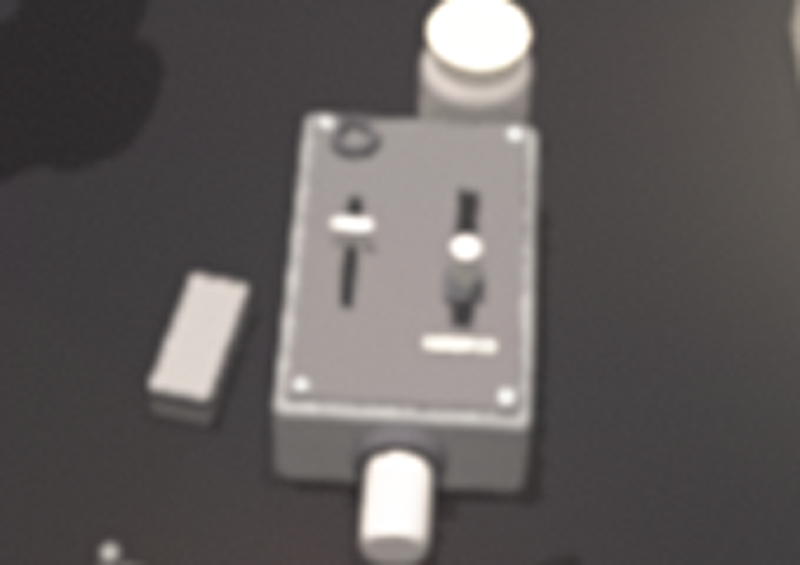

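View pics/t_big.png

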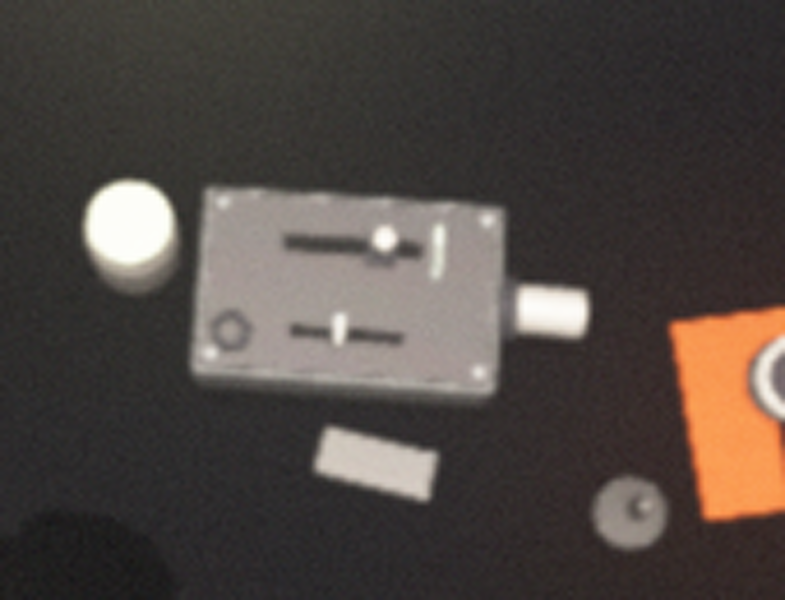

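View pics/top0.png

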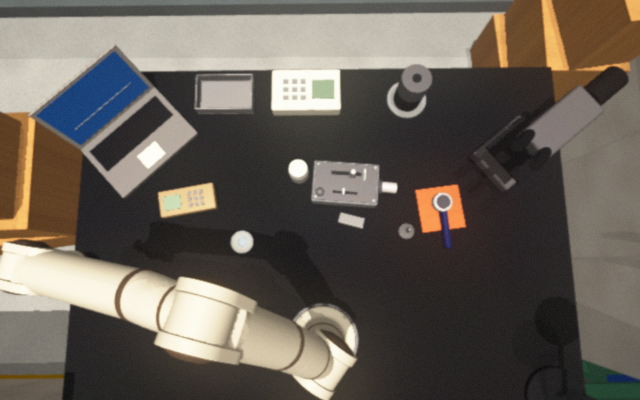

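Side crop: post top at about (465,247), i.e. full-image (348.8,222.5). Top crop: post top at (385,238), i.e. (353.4,171.5). The tube and white bar lie on the right in the top view (world -y), and the cover screws are visible at four corners in both views.

```bash
cat >> h.py <<'E'
def fitpose(W,H):  # W world xy, H housing xy
    w=W-W.mean(0);h=H-H.mean(0)
    yaw=np.arctan2((h[:,0]*w[:,1]-h[:,1]*w[:,0]).sum(),(h*w).sum())
    R=np.array([[np.cos(yaw),-np.sin(yaw)],[np.sin(yaw),np.cos(yaw)]])
    return R,W.mean(0)-R@H.mean(0),yaw
E
python3 - <<'E'
from h import *
np.set_printoptions(precision=4,suppress=True)
C={n:cam(n) for n in('side','top')}
S=lambda x,y:(x/4.706+250,y/4.708+170); T=lambda x,y:(x/4.618+270,y/4.615+120)
P=tri(C['side'],S(465,247),C['top'],T(385,238));print('post',P)
# screws: (+x,+y),(+x,-y),(-x,+y),(-x,-y)
st=[(223,202),(488,220),(209,353),(478,372)];ss=[(515,134),(506,397),(325,122),(301,384)]
W=np.array([tri(C['side'],S(*a),C['top'],T(*b))[0] for a,b in zip(ss,st)]);print(W)
c=W[:,:2].mean(0)
for nm,pts,f,n in(('top',st,T,'top'),('side',ss,S,'side')):
    w=np.array([atz(C[n],f(*p),.075)[:2] for p in pts])
    print(nm,np.linalg.norm(w[0]-w[1]),np.linalg.norm(w[0]-w[2]))
    H=np.array([[58,97],[58,-97],[-58,97],[-58,-97]])/1000.
    R,o,yaw=fitpose(w,H);print(nm,o,yaw)
    for z,lab,q in((.111,'post',{'top':T(385,238),'side':S(465,247)}[n]),(.077,'bar',{'top':T(438,252),'side':S(460,345)}[n]),(.093,'iris',{'top':T(340,328),'side':S(353,224)}[n]),
       (.075,'slotA+',{'top':T(284,241),'side':S(468,190)}[n]),(.075,'slotA-',{'top':T(421,250),'side':S(462,325)}[n])):
        X=atz(C[n],q,z); print('  ',lab,X,R.T@(X[:2]-o))
E
```

```text
post (array([ 0.5411, -0.1056,  0.1115]), np.float64(0.004679065916325083))
[[ 0.5775  0.0087  0.0766]
 [ 0.5611 -0.183   0.078 ]
 [ 0.4656  0.0196  0.0768]
 [ 0.4502 -0.1725  0.0773]]
top 0.19258817672826958 0.11169567148489534
top [ 0.5116 -0.0823] -0.08437557371060818
   post [ 0.5389 -0.106   0.111 ] [ 0.0292 -0.0213]
   bar [ 0.5358 -0.1466  0.077 ] [ 0.0295 -0.062 ]
   iris [ 0.4779 -0.0741  0.093 ] [-0.0343  0.0054]
   slotA+ [ 0.5455 -0.0356  0.075 ] [0.0298 0.0494]
   slotA- [ 0.5379 -0.1346  0.075 ] [ 0.0305 -0.0499]
side 0.1920273149594495 0.11338010866297778
side [ 0.5161 -0.0793] -0.08569730703444803
   post [ 0.5435 -0.1045  0.111 ] [ 0.0295 -0.0227]
   bar [ 0.5402 -0.1462  0.077 ] [ 0.0298 -0.0646]
   iris [ 0.4824 -0.0723  0.093 ] [-0.0341  0.0041]
   slotA+ [ 0.5503 -0.0324  0.075 ] [0.0301 0.0497]
   slotA- [ 0.5421 -0.1309  0.075 ] [ 0.0304 -0.0492]
```

Both views agree on these values:
- **Housing:** origin about (0.514,-0.081), yaw -0.085.
- **Post:** housing (0.030,-0.022), height 0.111, so it is at click 1.
- **Iris:** joint about 0.035.

Next I plan the approach on the +y side of the post, with the fingers shut and tool x along the housing's y.

```bash
cat >> h.py <<'E'
from scipy.spatial.transform import Rotation as Ro
O=np.array([.514,-.081]);YAW=-.085;RH=np.array([[np.cos(YAW),-np.sin(YAW)],[np.sin(YAW),np.cos(YAW)]])
TGT=np.column_stack([[-np.sin(YAW),np.cos(YAW),0],[np.cos(YAW),np.sin(YAW),0],[0,0,-1]]) # tool x = housing y
def hpos():
    o=monitor.get_obs();return np.r_[RH.T@(o['eef_pos'][:2]-O),o['eef_pos'][2]]
def plan(h,N,R0=None,p0=None):
    o=monitor.get_obs();p=o['eef_pos'] if p0 is None else p0;R=Ro.from_rotvec(o['ee_rot']) if R0 is None else R0
    tgt=np.r_[O+RH@np.array(h[:2]),h[2]];T=Ro.from_matrix(TGT);rv=(R.inv()*T).as_rotvec();q=p
    for k in range(N):
        Rk=R*Ro.from_rotvec(rv*k/N); d=Rk.inv().apply((tgt-p)/N)/.12; print(k,'dp',d.round(3),'turn',(rv/N/np.pi).round(4))
E
python3 -c "
from h import *
np.set_printoptions(precision=4,suppress=True)
plan([.030,.012,.21],7)"
```

```text
0 dp [-0.634 -0.611  0.025] turn [ 0.     -0.      0.0579]
1 dp [-0.734 -0.486  0.025] turn [ 0.     -0.      0.0579]
2 dp [-0.81  -0.346  0.025] turn [ 0.     -0.      0.0579]
3 dp [-0.859 -0.193  0.025] turn [ 0.     -0.      0.0579]
4 dp [-0.88  -0.035  0.025] turn [ 0.     -0.      0.0579]
5 dp [-0.872  0.125  0.025] turn [ 0.     -0.      0.0579]
6 dp [-0.834  0.281  0.025] turn [ 0.     -0.      0.0579]
```

>>> drive_tool(
  dp=[
    [-0.127,-0.122,0],
    [-0.254,-0.244,0],
    [-0.38,-0.367,0],
    [-0.507,-0.489,0],
    [-0.634,-0.611,0],
  ],
  turn=[
    [0,0,0.0116],
    [0,0,0.0232],
    [0,0,0.0347],
    [0,0,0.0463],
    [0,0,0.058],
  ],
  hand=[1,1,1,1,1],
  grip_force=20,
)

```text
t: 1.42
eef_pos: [0.2862, 0.5054, 0.2315]
ee_rot: [0.878, 3.016, 0.0]
contact_force: [-0.1, -0.5, 0.1]
width: 0.0001
finger_force: 0.0
```

>>> drive_tool(
  dp=[
    [-0.147,-0.097,0],
    [-0.294,-0.194,0],
    [-0.44,-0.292,0],
    [-0.587,-0.389,0],
    [-0.734,-0.486,0],
  ],
  turn=[
    [0,0,0.0116],
    [0,0,0.0232],
    [0,0,0.0347],
    [0,0,0.0463],
    [0,0,0.058],
  ],
  hand=[1,1,1,1,1],
)

```text
t: 2.05
eef_pos: [0.3293, 0.4092, 0.2313]
ee_rot: [1.149, 2.924, 0.0]
contact_force: [-0.3, 0.8, 0.1]
width: -0.0001
finger_force: 0.0
```

>>> drive_tool(
  dp=[
    [-0.162,-0.069,0],
    [-0.324,-0.138,0],
    [-0.486,-0.208,0],
    [-0.648,-0.277,0],
    [-0.81,-0.346,0],
  ],
  turn=[
    [0,0,0.0116],
    [0,0,0.0232],
    [0,0,0.0347],
    [0,0,0.0463],
    [0,0,0.058],
  ],
  hand=[1,1,1,1,1],
)

```text
t: 2.68
eef_pos: [0.3725, 0.3127, 0.2313]
ee_rot: [1.41, 2.807, 0.0]
contact_force: [-0.3, 0.1, -0.9]
width: 0.0002
finger_force: 0.0
```

>>> drive_tool(
  dp=[
    [-0.172,-0.039,0],
    [-0.344,-0.077,0],
    [-0.515,-0.116,0],
    [-0.687,-0.154,0],
    [-0.859,-0.193,0],
  ],
  turn=[
    [0,0,0.0116],
    [0,0,0.0232],
    [0,0,0.0347],
    [0,0,0.0463],
    [0,0,0.058],
  ],
  hand=[1,1,1,1,1],
)

```text
t: 3.3
eef_pos: [0.4157, 0.2163, 0.2313]
ee_rot: [1.66, 2.667, 0.0]
contact_force: [-0.8, 0.8, 0.3]
width: -0.0004
finger_force: 0.0
```

>>> drive_tool(
  dp=[
    [-0.176,-0.007,0],
    [-0.352,-0.014,0],
    [-0.528,-0.021,0],
    [-0.704,-0.028,0],
    [-0.88,-0.035,0],
  ],
  turn=[
    [0,0,0.0116],
    [0,0,0.0232],
    [0,0,0.0347],
    [0,0,0.0463],
    [0,0,0.058],
  ],
  hand=[1,1,1,1,1],
)

```text
t: 3.92
eef_pos: [0.4588, 0.1198, 0.2313]
ee_rot: [-1.895, -2.505, -0.0]
contact_force: [0.1, 1.6, -0.4]
width: -0.0003
finger_force: 0.0
```

```bash
python3 -c "
from h import *
np.set_printoptions(precision=4,suppress=True)
o=monitor.get_obs();print(o['t'],o['eef_pos'],hpos(),o['joints'],o['width'],o['contact_force'])
plan([.030,.012,.21],2)"
```

```text
3.925 [0.4588 0.1198 0.2313] [-0.072   0.1954  0.2313] [-0.2714  0.1563 -0.0448  1.9884  0.0082  0.997  -0.0446] -0.0003004187519951688 [ 0.0929  1.5845 -0.4278]
0 dp [-0.865  0.128  0.089] turn [ 0.     -0.      0.0574]
1 dp [-0.828  0.281  0.089] turn [ 0.     -0.      0.0574]
```

>>> drive_tool(
  dp=[
    [-0.173,0.026,0],
    [-0.346,0.051,0],
    [-0.519,0.077,0],
    [-0.692,0.102,0],
    [-0.865,0.128,0],
  ],
  turn=[
    [0,0,0.0115],
    [0,0,0.023],
    [0,0,0.0345],
    [0,0,0.046],
    [0,0,0.0574],
  ],
  hand=[1,1,1,1,1],
)

```text
t: 4.55
eef_pos: [0.502, 0.0242, 0.2313]
ee_rot: [-2.113, -2.325, 0.0]
contact_force: [0.4, 0.2, 0.1]
width: -0.0001
finger_force: 0.0
```

>>> drive_tool(
  dp=[
    [-0.166,0.056,0.04],
    [-0.331,0.112,0.08],
    [-0.497,0.169,0.12],
    [-0.662,0.225,0.15],
    [-0.828,0.281,0.18],
  ],
  turn=[
    [0,0,0.0115],
    [0,0,0.023],
    [0,0,0.0345],
    [0,0,0.046],
    [0,0,0.0574],
  ],
  hand=[1,1,1,1,1],
)

```text
t: 5.18
eef_pos: [0.5453, -0.0714, 0.2093]
ee_rot: [-2.314, -2.125, 0.0]
contact_force: [-0.2, -0.2, -0.0]
width: 0.0001
finger_force: 0.0
```

```bash
python3 -c "
from h import *
np.set_printoptions(precision=4,suppress=True)
o=monitor.get_obs();print(o['t'],o['eef_pos'],hpos(),o['joints'],o['contact_force'])
plan([.030,.014,.15],1)
c=cam('side');a=c[0][150:300,250:450];c=cam('top');b=c[0][100:250,250:450]
cv2.imwrite('pics/n1.png',cv2.vconcat([cv2.resize(a,(400,300),interpolation=2),cv2.resize(b,(400,300),interpolation=2)]))"
```

```text
5.175 [ 0.5453 -0.0714  0.2093] [0.0303 0.0123 0.2093] [-0.0311  0.3146  0.1362  1.8431 -0.0503  0.9874  0.0413] [-0.1914 -0.2001 -0.0022]
0 dp [ 0.014 -0.003  0.494] turn [-0.0001  0.      0.    ]
```

View pics/n1.png

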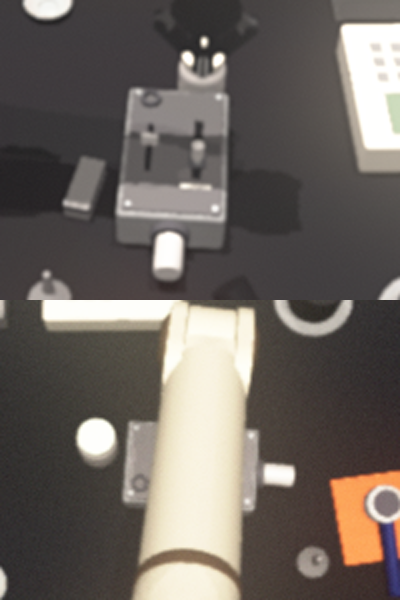

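The side view shows the post at crop (197,150), with the shut fingers above and behind it at (203,45) on the far (+y) side. The arm hides the top view. Descending.

>>> drive_tool(
  dp=[
    [0,0,0.2],
    [0,0,0.45],
    [0,0,0.7],
    [0,0,0.9],
    [0,0,0.97],
  ],
  turn=[
    [0,0,0],
    [0,0,0],
    [0,0,0],
    [0,0,0],
    [0,0,0],
  ],
  hand=[1,1,1,1,1],
)

```text
t: 5.9
eef_pos: [0.5436, -0.0692, 0.0919]
ee_rot: [-2.309, -2.127, 0.002]
contact_force: [-0.3, -0.8, 1.0]
width: -0.0002
finger_force: 0.0
```

>>> drive_tool(
  dp=[
    [-0.02,0,0],
    [-0.04,0,0],
    [-0.06,0,0],
    [-0.08,0,0],
    [-0.09,0,0],
  ],
  turn=[
    [0,0,0],
    [0,0,0],
    [0,0,0],
    [0,0,0],
    [0,0,0],
  ],
  hand=[1,1,1,1,1],
)

```text
t: 6.52
eef_pos: [0.544, -0.0812, 0.0936]
ee_rot: [2.311, 2.127, 0.0]
contact_force: [-0.3, 0.6, -1.1]
width: -0.0001
finger_force: 0.0
```

>>> drive_tool(
  dp=[
    [-0.01,0,0],
    [-0.02,0,0],
    [-0.025,0,0],
    [-0.025,0,0],
    [-0.025,0,0],
  ],
  turn=[
    [0,0,0],
    [0,0,0],
    [0,0,0],
    [0,0,0],
    [0,0,0],
  ],
  hand=[1,1,1,1,1],
)

```text
t: 7.15
eef_pos: [0.5436, -0.0838, 0.0932]
ee_rot: [-2.311, -2.128, 0.0]
contact_force: [0.5, 0.1, 0.8]
width: 0.0
finger_force: 0.0
```

>>> drive_tool(
  dp=[
    [-0.005,0,0],
    [-0.01,0,0],
    [-0.0125,0,0],
    [-0.0125,0,0],
    [-0.0125,0,0],
  ],
  turn=[
    [0,0,0],
    [0,0,0],
    [0,0,0],
    [0,0,0],
    [0,0,0],
  ],
  hand=[1,1,1,1,1],
)

```text
t: 7.78
eef_pos: [0.5435, -0.0853, 0.0933]
ee_rot: [2.311, 2.128, 0.0]
contact_force: [-0.1, -0.1, -0.1]
width: 0.0002
finger_force: 0.0
```

>>> drive_tool(
  dp=[
    [-0.005,0,0],
    [-0.01,0,0],
    [-0.0125,0,0],
    [-0.0125,0,0],
    [-0.0125,0,0],
  ],
  turn=[
    [0,0,0],
    [0,0,0],
    [0,0,0],
    [0,0,0],
    [0,0,0],
  ],
  hand=[1,1,1,1,1],
)

```text
t: 8.4
eef_pos: [0.5434, -0.0863, 0.0933]
ee_rot: [-2.311, -2.128, -0.001]
contact_force: [0.8, 2.1, 1.3]
width: 0.0002
finger_force: 1.4
```

>>> drive_tool(
  dp=[
    [-0.005,0,0],
    [-0.01,0,0],
    [-0.0125,0,0],
    [-0.0125,0,0],
    [-0.0125,0,0],
  ],
  turn=[
    [0,0,0],
    [0,0,0],
    [0,0,0],
    [0,0,0],
    [0,0,0],
  ],
  hand=[1,1,1,1,1],
)

```text
t: 9.02
eef_pos: [0.5434, -0.0869, 0.0933]
ee_rot: [-2.309, -2.128, -0.002]
contact_force: [-0.5, 6.0, 1.7]
width: -0.0003
finger_force: 2.9
```

Contact is at the expected place (post near click 1) and the force is rising. Continuing toward home.

>>> drive_tool(
  dp=[
    [-0.005,0,0],
    [-0.01,0,0],
    [-0.015,0,0],
    [-0.02,0,0],
    [-0.02,0,0],
  ],
  turn=[
    [0,0,0],
    [0,0,0],
    [0,0,0],
    [0,0,0],
    [0,0,0],
  ],
  hand=[1,1,1,1,1],
)

```text
t: 9.65
eef_pos: [0.543, -0.0909, 0.0933]
ee_rot: [2.311, 2.128, -0.0]
contact_force: [0.7, 4.0, 1.0]
width: -0.0003
finger_force: 1.6
```

>>> drive_tool(
  dp=[
    [-0.005,0,0],
    [-0.01,0,0],
    [-0.015,0,0],
    [-0.02,0,0],
    [-0.02,0,0],
  ],
  turn=[
    [0,0,0],
    [0,0,0],
    [0,0,0],
    [0,0,0],
    [0,0,0],
  ],
  hand=[1,1,1,1,1],
)

```text
t: 10.28
eef_pos: [0.5428, -0.0938, 0.0933]
ee_rot: [2.312, 2.127, -0.001]
contact_force: [-0.0, 1.5, -0.2]
width: -0.0003
finger_force: 0.2
```

>>> drive_tool(
  dp=[
    [-0.005,0,0],
    [-0.01,0,0],
    [-0.015,0,0],
    [-0.02,0,0],
    [-0.02,0,0],
  ],
  turn=[
    [0,0,0],
    [0,0,0],
    [0,0,0],
    [0,0,0],
    [0,0,0],
  ],
  hand=[1,1,1,1,1],
)

```text
t: 10.9
eef_pos: [0.5426, -0.096, 0.0933]
ee_rot: [2.312, 2.127, -0.0]
contact_force: [-0.3, -0.7, 0.1]
width: -0.0002
finger_force: 0.0
```

>>> drive_tool(
  dp=[
    [-0.005,0,0],
    [-0.01,0,0],
    [-0.015,0,0],
    [-0.015,0,0],
    [-0.015,0,0],
  ],
  turn=[
    [0,0,0],
    [0,0,0],
    [0,0,0],
    [0,0,0],
    [0,0,0],
  ],
  hand=[1,1,1,1,1],
)

```text
t: 11.52
eef_pos: [0.5425, -0.0973, 0.0933]
ee_rot: [-2.311, -2.128, -0.0]
contact_force: [-0.4, 0.9, -0.3]
width: -0.0001
finger_force: 0.0
```

It snapped. I now press on to feel the seat at about y=-0.100 and the hard stop 1.5 mm further.

>>> drive_tool(
  dp=[
    [-0.005,0,0],
    [-0.01,0,0],
    [-0.015,0,0],
    [-0.02,0,0],
    [-0.02,0,0],
  ],
  turn=[
    [0,0,0],
    [0,0,0],
    [0,0,0],
    [0,0,0],
    [0,0,0],
  ],
  hand=[1,1,1,1,1],
)

```text
t: 12.15
eef_pos: [0.5423, -0.0998, 0.0933]
ee_rot: [-2.311, -2.128, 0.0]
contact_force: [0.3, 0.1, -0.3]
width: 0.0004
finger_force: 0.0
```

>>> drive_tool(
  dp=[
    [-0.005,0,0],
    [-0.01,0,0],
    [-0.0125,0,0],
    [-0.0125,0,0],
    [-0.0125,0,0],
  ],
  turn=[
    [0,0,0],
    [0,0,0],
    [0,0,0],
    [0,0,0],
    [0,0,0],
  ],
  hand=[1,1,1,1,1],
)

```text
t: 12.78
eef_pos: [0.5422, -0.1005, 0.0933]
ee_rot: [-2.31, -2.128, -0.001]
contact_force: [0.2, 4.1, 0.6]
width: 0.0001
finger_force: 2.1
```

>>> drive_tool(
  dp=[
    [-0.005,0,0],
    [-0.01,0,0],
    [-0.0125,0,0],
    [-0.0125,0,0],
    [-0.0125,0,0],
  ],
  turn=[
    [0,0,0],
    [0,0,0],
    [0,0,0],
    [0,0,0],
    [0,0,0],
  ],
  hand=[1,1,1,1,1],
)

```text
t: 13.4
eef_pos: [0.5421, -0.1015, 0.0933]
ee_rot: [-2.31, -2.128, -0.001]
contact_force: [-0.0, 5.7, 0.8]
width: -0.0003
finger_force: 2.9
```

>>> drive_tool(
  dp=[
    [-0.005,0,0],
    [-0.01,0,0],
    [-0.0125,0,0],
    [-0.0125,0,0],
    [-0.0125,0,0],
  ],
  turn=[
    [0,0,0],
    [0,0,0],
    [0,0,0],
    [0,0,0],
    [0,0,0],
  ],
  hand=[1,1,1,1,1],
)

```text
t: 14.02
eef_pos: [0.5421, -0.1018, 0.0933]
ee_rot: [-2.308, -2.129, -0.002]
contact_force: [0.1, 8.7, 1.9]
width: -0.0002
finger_force: 4.1
```

The force is 8.7 N with no further travel, so this is the hard stop and the lever is fully home. I now back off, lift, and go over to the -y side.

>>> drive_tool(
  dp=[
    [0.1,0,0],
    [0.12,0,-0.15],
    [0.1,0,-0.32],
    [-0.15,0,-0.32],
    [-0.4,0,-0.32],
  ],
  turn=[
    [0,0,0],
    [0,0,0],
    [0,0,0],
    [0,0,0],
    [0,0,0],
  ],
  hand=[1,1,1,1,1],
)

```text
t: 14.65
eef_pos: [0.5386, -0.1536, 0.1336]
ee_rot: [2.309, 2.126, 0.001]
contact_force: [-0.0, 0.1, 0.1]
width: -0.0003
finger_force: 0.0
```

>>> drive_tool(
  dp=[
    [0,0,0],
    [0,0,0.1],
    [0,0,0.2],
    [0,0,0.3],
    [0,0,0.32],
  ],
  turn=[
    [0,0,0],
    [0,0,0],
    [0,0,0],
    [0,0,0],
    [0,0,0],
  ],
  hand=[1,1,1,1,1],
)

```text
t: 15.28
eef_pos: [0.5369, -0.1512, 0.0917]
ee_rot: [-2.309, -2.127, 0.002]
contact_force: [0.6, -0.0, 0.5]
width: -0.0001
finger_force: 0.0
```

```bash
python3 -c "
from h import *
np.set_printoptions(precision=4,suppress=True)
o=monitor.get_obs();print(o['t'],o['eef_pos'],hpos(),o['contact_force'])
plan([.030,-.056,.093],1)
c=cam('side');a=c[0][180:280,280:400]
for q in [[.03,-.035],[.03,-.021],[.03,-.049]]: print(proj(c,np.r_[O+RH@np.array(q),.111]))
cv2.imwrite('pics/n2.png',cv2.resize(a,(720,600),interpolation=2))"
```

```text
15.275 [ 0.5369 -0.1512  0.0917] [ 0.0288 -0.068   0.0917] [ 0.6492 -0.0041  0.5349]
0 dp [ 0.1    0.01  -0.011] turn [-0.0009 -0.0001  0.001 ]
[348.08   226.6731]
[348.2789 222.4742]
[347.8782 230.9309]
```

View pics/n2.png

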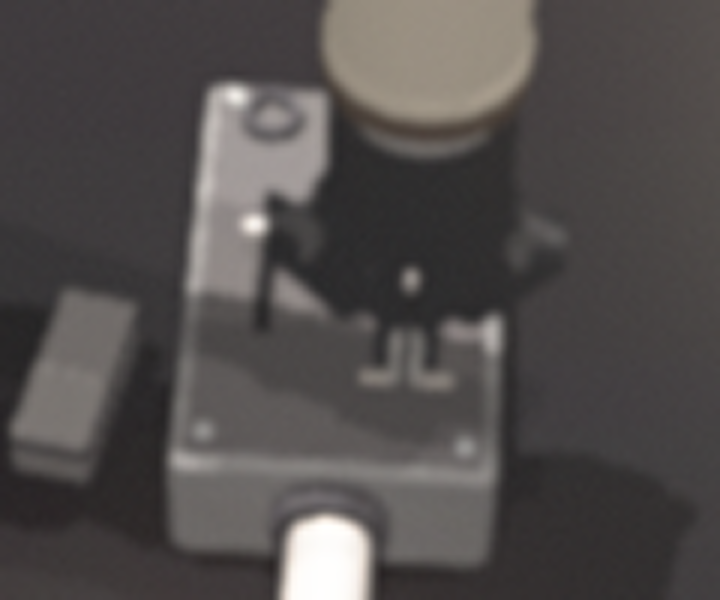

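The side view shows the fingers down on the -y side of the slot at (405,375), in line with it. The iris tab at (255,225) has not moved. Approaching contact, expected at y≈-0.137.

>>> drive_tool(
  dp=[
    [0.02,0.01,0],
    [0.04,0.01,0],
    [0.06,0.01,0],
    [0.08,0.01,0],
    [0.09,0.01,0],
  ],
  turn=[
    [0,0,0],
    [0,0,0],
    [0,0,0],
    [0,0,0],
    [0,0,0],
  ],
  hand=[1,1,1,1,1],
)

```text
t: 15.95
eef_pos: [0.5401, -0.1411, 0.0934]
ee_rot: [2.311, 2.128, 0.0]
contact_force: [-0.4, 0.5, 0.6]
width: -0.0001
finger_force: 0.0
```

>>> drive_tool(
  dp=[
    [0.01,0,0],
    [0.0125,0,0],
    [0.0125,0,0],
    [0.0125,0,0],
    [0.0125,0,0],
  ],
  turn=[
    [0,0,0],
    [0,0,0],
    [0,0,0],
    [0,0,0],
    [0,0,0],
  ],
  hand=[1,1,1,1,1],
)

```text
t: 16.58
eef_pos: [0.5402, -0.1399, 0.0933]
ee_rot: [-2.311, -2.128, 0.0]
contact_force: [0.3, 0.2, -0.8]
width: -0.0001
finger_force: 0.0
```

>>> drive_tool(
  dp=[
    [0.01,0,0],
    [0.0125,0,0],
    [0.0125,0,0],
    [0.0125,0,0],
    [0.0125,0,0],
  ],
  turn=[
    [0,0,0],
    [0,0,0],
    [0,0,0],
    [0,0,0],
    [0,0,0],
  ],
  hand=[1,1,1,1,1],
)

```text
t: 17.2
eef_pos: [0.5403, -0.1384, 0.0933]
ee_rot: [-2.311, -2.128, 0.0]
contact_force: [0.6, 0.2, -0.6]
width: 0.0002
finger_force: 0.0
```

>>> drive_tool(
  dp=[
    [0.01,0,0],
    [0.0125,0,0],
    [0.0125,0,0],
    [0.0125,0,0],
    [0.0125,0,0],
  ],
  turn=[
    [0,0,0],
    [0,0,0],
    [0,0,0],
    [0,0,0],
    [0,0,0],
  ],
  hand=[1,1,1,1,1],
)

```text
t: 17.82
eef_pos: [0.5403, -0.1374, 0.0933]
ee_rot: [2.312, 2.127, -0.001]
contact_force: [-1.1, -3.9, -0.2]
width: 0.0001
finger_force: 2.0
```

Contact at y≈-0.1375 with the lever home. I push in about 2.4 mm steps; the first snap is expected around -0.1305.

>>> drive_tool(
  dp=[
    [0.005,0,0],
    [0.01,0,0],
    [0.015,0,0],
    [0.02,0,0],
    [0.02,0,0],
  ],
  turn=[
    [0,0,0],
    [0,0,0],
    [0,0,0],
    [0,0,0],
    [0,0,0],
  ],
  hand=[1,1,1,1,1],
)

```text
t: 18.45
eef_pos: [0.5405, -0.1352, 0.0933]
ee_rot: [2.312, 2.127, -0.001]
contact_force: [-0.3, -4.2, -0.1]
width: -0.0001
finger_force: 2.4
```

>>> drive_tool(
  dp=[
    [0.005,0,0],
    [0.01,0,0],
    [0.015,0,0],
    [0.02,0,0],
    [0.02,0,0],
  ],
  turn=[
    [0,0,0],
    [0,0,0],
    [0,0,0],
    [0,0,0],
    [0,0,0],
  ],
  hand=[1,1,1,1,1],
)

```text
t: 19.08
eef_pos: [0.5409, -0.1312, 0.0933]
ee_rot: [-2.31, -2.128, -0.001]
contact_force: [-0.4, -0.8, 0.4]
width: -0.0001
finger_force: 0.6
```

>>> drive_tool(
  dp=[
    [0.005,0,0],
    [0.01,0,0],
    [0.015,0,0],
    [0.02,0,0],
    [0.02,0,0],
  ],
  turn=[
    [0,0,0],
    [0,0,0],
    [0,0,0],
    [0,0,0],
    [0,0,0],
  ],
  hand=[1,1,1,1,1],
)

```text
t: 19.7
eef_pos: [0.541, -0.1291, 0.0932]
ee_rot: [-2.311, -2.128, -0.0]
contact_force: [-0.2, -0.2, 0.9]
width: 0.0
finger_force: 0.1
```

>>> drive_tool(
  dp=[
    [0.005,0,0],
    [0.01,0,0],
    [0.01,0,0],
    [0.01,0,0],
    [0.01,0,0],
  ],
  turn=[
    [0,0,0],
    [0,0,0],
    [0,0,0],
    [0,0,0],
    [0,0,0],
  ],
  hand=[1,1,1,1,1],
)

```text
t: 20.32
eef_pos: [0.5411, -0.1284, 0.0932]
ee_rot: [-2.311, -2.128, 0.0]
contact_force: [0.3, 0.4, 0.1]
width: 0.0
finger_force: 0.0
```

Click 1: force gone. Next contact is expected at about -0.1235.

>>> drive_tool(
  dp=[
    [0.01,0,0],
    [0.02,0,0],
    [0.03,0,0],
    [0.03,0,0],
    [0.03,0,0],
  ],
  turn=[
    [0,0,0],
    [0,0,0],
    [0,0,0],
    [0,0,0],
    [0,0,0],
  ],
  hand=[1,1,1,1,1],
)

```text
t: 20.95
eef_pos: [0.5414, -0.125, 0.0933]
ee_rot: [-2.311, -2.128, 0.0]
contact_force: [0.3, -1.0, -0.0]
width: -0.0001
finger_force: 0.0
```

>>> drive_tool(
  dp=[
    [0.005,0,0],
    [0.01,0,0],
    [0.015,0,0],
    [0.015,0,0],
    [0.015,0,0],
  ],
  turn=[
    [0,0,0],
    [0,0,0],
    [0,0,0],
    [0,0,0],
    [0,0,0],
  ],
  hand=[1,1,1,1,1],
)

```text
t: 21.58
eef_pos: [0.5415, -0.1237, 0.0933]
ee_rot: [2.312, 2.127, -0.001]
contact_force: [-0.7, -2.9, -0.1]
width: -0.0004
finger_force: 1.3
```

>>> drive_tool(
  dp=[
    [0.005,0,0],
    [0.01,0,0],
    [0.01,0,0],
    [0.01,0,0],
    [0.01,0,0],
  ],
  turn=[
    [0,0,0],
    [0,0,0],
    [0,0,0],
    [0,0,0],
    [0,0,0],
  ],
  hand=[1,1,1,1,1],
)

```text
t: 22.2
eef_pos: [0.5415, -0.1232, 0.0933]
ee_rot: [2.312, 2.126, -0.001]
contact_force: [-0.3, -4.7, 0.7]
width: -0.0001
finger_force: 2.7
```

Contact at -0.1238 is 14 mm on, confirming click 1. Pushing on to click 2.

>>> drive_tool(
  dp=[
    [0.005,0,0],
    [0.01,0,0],
    [0.015,0,0],
    [0.02,0,0],
    [0.02,0,0],
  ],
  turn=[
    [0,0,0],
    [0,0,0],
    [0,0,0],
    [0,0,0],
    [0,0,0],
  ],
  hand=[1,1,1,1,1],
)

```text
t: 22.82
eef_pos: [0.5418, -0.1198, 0.0933]
ee_rot: [2.312, 2.127, -0.0]
contact_force: [-0.7, -3.9, 0.1]
width: 0.0
finger_force: 1.9
```

>>> drive_tool(
  dp=[
    [0.005,0,0],
    [0.01,0,0],
    [0.015,0,0],
    [0.02,0,0],
    [0.02,0,0],
  ],
  turn=[
    [0,0,0],
    [0,0,0],
    [0,0,0],
    [0,0,0],
    [0,0,0],
  ],
  hand=[1,1,1,1,1],
)

```text
t: 23.45
eef_pos: [0.5421, -0.1164, 0.0932]
ee_rot: [-2.31, -2.128, -0.001]
contact_force: [0.8, -0.8, -0.0]
width: 0.0001
finger_force: 0.3
```

>>> drive_tool(
  dp=[
    [0.005,0,0],
    [0.01,0,0],
    [0.015,0,0],
    [0.02,0,0],
    [0.02,0,0],
  ],
  turn=[
    [0,0,0],
    [0,0,0],
    [0,0,0],
    [0,0,0],
    [0,0,0],
  ],
  hand=[1,1,1,1,1],
)

```text
t: 24.08
eef_pos: [0.5422, -0.1143, 0.0932]
ee_rot: [-2.311, -2.128, -0.0]
contact_force: [-0.3, -0.2, 0.3]
width: 0.0
finger_force: 0.0
```

Click 2. Feeling for its seat, with contact expected at about -0.1098.

>>> drive_tool(
  dp=[
    [0.01,0,0],
    [0.02,0,0],
    [0.025,0,0],
    [0.025,0,0],
    [0.025,0,0],
  ],
  turn=[
    [0,0,0],
    [0,0,0],
    [0,0,0],
    [0,0,0],
    [0,0,0],
  ],
  hand=[1,1,1,1,1],
)

```text
t: 24.7
eef_pos: [0.5425, -0.1118, 0.0933]
ee_rot: [-2.311, -2.128, 0.0]
contact_force: [0.4, -0.1, 0.5]
width: -0.0002
finger_force: 0.0
```

>>> drive_tool(
  dp=[
    [0.005,0,0],
    [0.01,0,0],
    [0.015,0,0],
    [0.015,0,0],
    [0.015,0,0],
  ],
  turn=[
    [0,0,0],
    [0,0,0],
    [0,0,0],
    [0,0,0],
    [0,0,0],
  ],
  hand=[1,1,1,1,1],
)

```text
t: 25.32
eef_pos: [0.5426, -0.11, 0.0933]
ee_rot: [-2.311, -2.128, 0.0]
contact_force: [-0.8, -0.4, 1.2]
width: 0.0003
finger_force: 0.1
```

>>> drive_tool(
  dp=[
    [0.005,0,0],
    [0.01,0,0],
    [0.01,0,0],
    [0.01,0,0],
    [0.01,0,0],
  ],
  turn=[
    [0,0,0],
    [0,0,0],
    [0,0,0],
    [0,0,0],
    [0,0,0],
  ],
  hand=[1,1,1,1,1],
)

```text
t: 25.95
eef_pos: [0.5427, -0.1095, 0.0933]
ee_rot: [2.312, 2.127, -0.001]
contact_force: [-0.5, -4.9, -0.0]
width: 0.0001
finger_force: 2.3
```

Seat 2 is felt at -0.1098. Last push to click 3: half-way is at about -0.103, and I will stop as soon as it snaps.

>>> drive_tool(
  dp=[
    [0.005,0,0],
    [0.01,0,0],
    [0.015,0,0],
    [0.02,0,0],
    [0.02,0,0],
  ],
  turn=[
    [0,0,0],
    [0,0,0],
    [0,0,0],
    [0,0,0],
    [0,0,0],
  ],
  hand=[1,1,1,1,1],
)

```text
t: 26.58
eef_pos: [0.5429, -0.1068, 0.0933]
ee_rot: [2.312, 2.127, -0.0]
contact_force: [-0.4, -4.4, 0.1]
width: 0.0002
finger_force: 2.2
```

>>> drive_tool(
  dp=[
    [0.005,0,0],
    [0.01,0,0],
    [0.015,0,0],
    [0.02,0,0],
    [0.02,0,0],
  ],
  turn=[
    [0,0,0],
    [0,0,0],
    [0,0,0],
    [0,0,0],
    [0,0,0],
  ],
  hand=[1,1,1,1,1],
)

```text
t: 27.2
eef_pos: [0.5432, -0.1032, 0.0933]
ee_rot: [-2.31, -2.128, -0.001]
contact_force: [-0.7, -0.7, 1.1]
width: 0.0002
finger_force: 0.5
```

>>> drive_tool(
  dp=[
    [0.005,0,0],
    [0.01,0,0],
    [0.015,0,0],
    [0.015,0,0],
    [0.015,0,0],
  ],
  turn=[
    [0,0,0],
    [0,0,0],
    [0,0,0],
    [0,0,0],
    [0,0,0],
  ],
  hand=[1,1,1,1,1],
)

```text
t: 27.82
eef_pos: [0.5433, -0.1018, 0.0933]
ee_rot: [-2.311, -2.128, -0.0]
contact_force: [0.7, -1.1, 0.5]
width: 0.0002
finger_force: 0.1
```

>>> drive_tool(
  dp=[
    [0.005,0,0],
    [0.01,0,0],
    [0.01,0,0],
    [0.01,0,0],
    [0.01,0,0],
  ],
  turn=[
    [0,0,0],
    [0,0,0],
    [0,0,0],
    [0,0,0],
    [0,0,0],
  ],
  hand=[1,1,1,1,1],
)

```text
t: 28.45
eef_pos: [0.5433, -0.1008, 0.0932]
ee_rot: [-2.311, -2.128, -0.0]
contact_force: [-0.4, 0.2, -0.3]
width: 0.0003
finger_force: 0.0
```

>>> drive_tool(
  dp=[
    [0.01,0,0],
    [0.015,0,0],
    [0.015,0,0],
    [0.015,0,0],
    [0.015,0,0],
  ],
  turn=[
    [0,0,0],
    [0,0,0],
    [0,0,0],
    [0,0,0],
    [0,0,0],
  ],
  hand=[1,1,1,1,1],
)

```text
t: 29.08
eef_pos: [0.5435, -0.0992, 0.0933]
ee_rot: [-2.311, -2.128, 0.0]
contact_force: [-0.1, 0.6, -0.8]
width: -0.0001
finger_force: 0.0
```

Free, so it has snapped into click 3. I back off, lift clear, move aside and look.

>>> drive_tool(
  dp=[
    [-0.1,0,0],
    [-0.2,0,0],
    [-0.2,0,-0.2],
    [-0.2,0,-0.5],
    [-0.2,0,-0.9],
  ],
  turn=[
    [0,0,0],
    [0,0,0],
    [0,0,0],
    [0,0,0],
    [0,0,0],
  ],
  hand=[1,1,1,1,1],
)

```text
t: 29.7
eef_pos: [0.5403, -0.1243, 0.2014]
ee_rot: [-2.312, -2.125, 0.003]
contact_force: [1.2, 0.3, -0.0]
width: 0.0003
finger_force: 0.0
```

>>> drive_tool(
  dp=[
    [0.15,0,0],
    [0.3,0,0],
    [0.5,0,0],
    [0.75,0,0],
    [1,0,0],
  ],
  turn=[
    [0,0,0],
    [0,0,0],
    [0,0,0],
    [0,0,0],
    [0,0,0],
  ],
  hand=[1,1,1,1,1],
)

```text
t: 30.32
eef_pos: [0.5502, -0.0019, 0.1994]
ee_rot: [-2.309, -2.127, 0.004]
contact_force: [0.0, 0.6, 0.8]
width: 0.0002
finger_force: 0.0
```

>>> drive_tool(
  dp=[
    [0.2,0,0],
    [0.4,0,0],
    [0.6,0,0],
    [0.8,0,0],
    [1,0,0],
  ],
  turn=[
    [0,0,0],
    [0,0,0],
    [0,0,0],
    [0,0,0],
    [0,0,0],
  ],
  hand=[1,1,1,1,1],
)

```text
t: 30.95
eef_pos: [0.5599, 0.1174, 0.1993]
ee_rot: [-2.309, -2.128, 0.005]
contact_force: [-0.5, -1.1, 0.5]
width: 0.0002
finger_force: 0.0
```

```bash
python3 -c "
from h import *
np.set_printoptions(precision=4,suppress=True)
o=monitor.get_obs();print(o['t'],o['eef_pos'],o['contact_force'])
c=cam('side');a=c[0][180:280,280:400]
for k in (2,3,4): print(k,(proj(c,np.r_[O+RH@np.array([.03,-.035+.014*k]),.111])-[280,180])*6)
print(spot_point('side','attenuator_top')[:1],spot_point('side','iris_top')[:1])
cv2.imwrite('pics/n3.png',cv2.resize(a,(720,600),interpolation=2))"
```

```text
30.95 [0.5599 0.1174 0.1993] [-0.4783 -1.0762  0.4823]
2 [410.8509 229.9976]
3 [412.0121 205.489 ]
4 [413.1577 181.3124]
[{'point': [349.2, 216.2], 'score': 0.5}] [{'point': [323.0, 217.1], 'score': 0.55}]
```

View pics/n3.png

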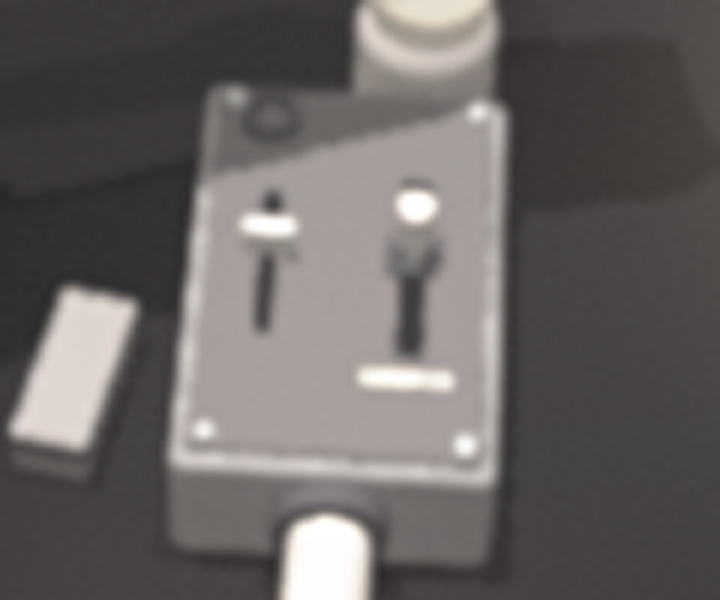

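The post top is at (415,206), which matches the predicted click 3 position (412,205). The iris tab at (268,224), the ring and the box have not moved. Handing in.

```bash
python3 -c "
from workcell import r
print(r.finish_job())"
```

```text
the job is handed in; nothing more can be done
None
```

The attenuator lever was pushed fully home to the hard stop, then out three counted clicks, and is seated in click 3 (confirmed by the side camera); the iris lever and filter ring show no movement, and the job is handed in.

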